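# Clear the light gauge and hold the sample cell in its beam

### The job

Use the bench brush to sweep the three aluminium scraps off the gauge's bed into its yellow catch tray, without the robot itself touching them, then stand the brush back upright on its rubber pad and let go of it. Then take the blue-capped glass cell out of the rack by its two frosted faces only, never touching the clear windows, and hold it upright in the light path: about midway between the gauge's two heads, clear of the bed, with the middle of the windows on the line between the lenses and the windows facing them squarely. Finish while still holding it there, and leave the orange-capped cell, the cast housing and the marker alone.

Things in the scene. Friction and masses are not known exactly. Their poses are not given: they have to be found in the camera images.
- gauge: Light gauge, fixed; origin on the bench under the middle of the beam. Dark steel bed 30 mm high, x = -85 to +65, y = -102 to +102 mm in its frame. On it two heads, x = -35 to +35 mm, tops 105 mm above the bench: blue lamp head at y = +52 to +102, black sensor head at y = -52 to -102. The beam runs along y from lens to lens, 75 mm above the bench.
- bed_end (a point): Middle of the bed's end edge over the tray: x = +65 mm in the gauge's frame, 30 mm above the bench. A channel 96 mm wide runs along the gauge's x over the whole bed, between two bright rails (at y = +-48 to +-52 mm, 12 mm high above the bed); at this end it is open and drops into the tray, at the other end (x = -85 mm) it is open too.
- beam_mid (a point): Middle of the beam, halfway between the lenses (each 52 mm away), 75 mm above the bench and 45 mm above the bed; axes as the gauge's, y along the beam
- tray_mid (a point): Middle of the inner floor of the yellow catch tray, 4 mm above the bench, at x = +120 mm in the gauge's frame. The tray is fixed to the gauge; inside it reaches from x = 65 to 175 and y = -58 to +58 mm, walls 22 mm high above the bench (8 mm lower than the bed), open at the top and towards the bed.
- scrap0: Chunky scrap of cast aluminium, 20 x 16 x 14 mm with a 6 mm nub on top, 15 g; origin at the centre of its main block. Starts loose on the bed in the channel, within 30 mm of the beam in the gauge's x.
- scrap1: Chunky scrap of cast aluminium, 20 x 16 x 14 mm with a 6 mm nub on top, 15 g; origin at the centre of its main block. Starts loose on the bed in the channel, within 30 mm of the beam in the gauge's x.
- scrap2: Chunky scrap of cast aluminium, 20 x 16 x 14 mm with a 6 mm nub on top, 15 g; origin at the centre of its main block. Starts loose on the bed in the channel, within 30 mm of the beam in the gauge's x.
- brush: Block brush standing on its stiff bristles: bristles 22 (x) x 84 (y) x 42 mm high, treated as rigid, and on them a wooden block 30 (x) x 84 (y) x 30 mm, from 42 to 72 mm high; about 120 g. Origin under the middle of the bristles; gripped across x on the wooden block. Starts standing on the pad.
- pad: Black rubber pad for the brush, 80 (x) x 130 (y) x 4 mm, fixed flat on the bench; origin at the centre of its underside. It lies on one side of the gauge and the rack on the other.
- rack: Grey cell rack, 150 (x) x 60 (y) x 14 mm, fixed; origin at the centre of its underside. Two square pockets at x = -40 and +40 mm, 33 mm wide, 8 mm deep (floor 6 mm above the bench). Either cell may be in either pocket.
- sample: Blue-capped glass cell, 30 x 30 x 66 mm plus a cap 22 x 22 x 8 mm on top, about 90 g; origin at the centre of its underside, z up. Frosted (white, opaque) faces at its x = +-15 mm, 30 mm wide; clear (see-through) windows at its y = +-15 mm. Starts upright in a rack pocket, frosted faces towards the rack's long sides (+-y of the rack).
- sample_window (a point): Centre of the sample cell, at the middle of its clear windows, 28 mm above its underside
- spare: The orange-capped cell, otherwise the same as the sample cell; in the other pocket. To be left alone.
- housing: Cast aluminium housing, about 125 mm across its three lugs and 44 mm high, 0.6 kg; origin at the centre of its underside. To be left alone.
- marker: Blue and white marker, 130 x 14 x 14 mm, lying along its x; origin at the centre of its underside. To be left alone.

How it is judged:
On the way, in this order (a step that is already met when the one before it is completed fails the run):
1. all three scraps lie in the catch tray (x of scrap0 in the frame of gauge between 0.07 and 0.176 m and y of scrap0 in the frame of gauge between -0.062 and 0.062 m and z of each of scrap0, scrap1, scrap2 in the frame of gauge below 0.033 m and x of scrap1 in the frame of gauge between 0.07 and 0.176 m and y of scrap1 in the frame of gauge between -0.062 and 0.062 m and x of scrap2 in the frame of gauge between 0.07 and 0.176 m and y of scrap2 in the frame of gauge between -0.062 and 0.062 m), for 0.1 s.
2. the brush stands upright on its pad, let go (horizontal distance between brush and pad below 0.04 m and angle between brush's own z axis and vertical below 0.12 rad and height (world z) of brush below 0.012 m and contact force between the fingers and brush below 0.1 N), for 0.2 s.
At the end, for the whole second after the job is handed in: Scraps in the tray; brush upright (0.12 rad) on its pad, within 40 mm of its centre, let go; sample cell held by both frosted faces, still, off the gauge, upright within 0.12 rad, windows square to the beam within 0.14 rad, their centre within 8 mm sideways, 10 mm in height, 25 mm along the beam (all of step 1 and all of step 2 and x of sample_window in the frame of beam_mid between -0.008 and 0.008 m and y of sample_window in the frame of beam_mid between -0.025 and 0.025 m and z of sample_window in the frame of beam_mid between -0.01 and 0.01 m and angle between the y axis of sample and the y axis of gauge, either way round below 0.14 rad and angle between sample's own z axis and vertical below 0.12 rad and linear speed of sample below 0.02 m/s and contact force between the fingers and sample_c0 above 2 N and contact force between the fingers and sample_c1 above 2 N and contact force between sample and gauge below 0.1 N); the arm keeps its last pose, push and grip.
It fails at once if the robot touches a scrap (contact force between any of the arm, the fingers and scrap0 above 0.3 N or contact force between any of the arm, the fingers and scrap1 above 0.3 N or contact force between any of the arm, the fingers and scrap2 above 0.3 N).
It fails at once if the fingers touch a clear window of the sample cell (contact force between the fingers and sample_c2 above 0.5 N).
It fails at once if the orange-capped cell, the housing or the marker is disturbed (distance of any of spare, housing, marker from where it was at the start of the episode above 0.02 m).
It also fails if it takes over 64 s, if anything falls off the work surface, if the arm or the gripper's body presses on something with over 40 N, if the wrist force passes 120 N, or if a joint passes its speed limit or range.

### The arm

A 6-joint arm with a two-finger parallel gripper is mounted at the origin on the work surface. World frame = base frame: x ahead of the robot, y to its left, z up, the work surface at z = 0. Lengths are in m, angles in rad, forces in N, time in s.
With the tool pointing down it reaches from about 0.375 to 0.925 m from the base axis. Payload 5.7 kg.
Tool frame: the origin (TCP) lies on the centre line of the jaws, within the pads' length; the fingertips stand 22 mm ahead of it and the grasp point (between the pads) lies 3 mm ahead of it (ctrl.tip_extent is the distance from the TCP to the fingertips, in m); z points along the fingers, y is the line along which they close (so a half turn about z gives the same grasp; the last joint's range is limited). The gripper opens to 85 mm and grips with 20 to 120 N. Pads are 22 mm wide; open, the fingers measure 114 mm over their backs; the gripper's body (76 mm by 85 mm) begins 54 mm behind the grasp point. The pads swing forward as they close: fully open they stand 13 mm farther back than shut.
Start: joints at [-1.292, 0.359, 1.51, -0, 1.272, -0.115], TCP at [0.23, -0.554, 0.253] pointing down, gripper open.
Joint ranges: [-2.97, 2.97], [-1.01, 2.36], [0.21, 2.38], [-0.96, 4.11], [0.2, 2.71], [-2.98, 2.98]. Speed limits (rad/s): [2.39, 2.39, 3.14, 3.14, 3.14, 3.14].

### API

Orientations are given as a rotation vector (axis times angle).
In Python, from cell import ctrl, imaging, workorder, get_obs gives the robot as it stands (ctrl), with the cameras (imaging), the job (workorder) and the readings as plain functions.
- The arm moves only by the shell command python3 shift.py 'ROWS' [FORCE]. ROWS is a JSON list of rows, 1 to 10 of them, each an object with the fields trans (a list: dx, dy, dz in a scale on which 1.0 is 1000 mm), r (a list: a rotation vector rx, ry, rz in fractions of the full range, 1 being 2 pi rad), jaw (the finger opening in m); a field left out counts as zero (the opening has to be given); each row is the pose to reach, as a shift and turn from the pose commanded when the command began, along the tool's axes at that moment; what a row does not reach only later rows make up. A row lasts 1/8 s, in which the tool goes at most 0.0625 m and 0.188 rad, less where a joint would pass 70% of its speed; a pose out of reach is approached as far as the arm can. The fingers move at their own pace and stop on an object; FORCE is the grip in N (left out, the last holds). Time passes only in rows, so rows that do not move let the fingers close. It prints the time, the measured TCP pose, the force, the opening and the grip force at its end. Input that does not fit is refused with a message, and nothing moves.
- get_obs(): the state, without advancing time (a new reading comes with each control period).
- imaging.snapshot(name): name is "scene" or "top"; returns the picture (384x512x3 uint8, red, green, blue); there is no depth.
- imaging.camera_info(name): a dict with "fov_y" (degrees; the focal length in pixels is half the picture's height over the tangent of half this angle, whatever the lens; pixels are square), "cx", "cy" (the principal point, pixels), "world_from_camera" (4x4, takes a point from camera to world coordinates). Camera axes: x right, y down, z forward; pixel columns grow to the right and rows downward; lengths in m; the calibration is good to about 2 mm. A picture is of the moment at which its call begins. camera_info takes no time and is no camera call.
- workorder.finish_job(): hands the job in; it is judged then, once.
The state is a dict: "time": time; "qpos": joint angles; "joint_velocities": joint speeds; "joint_efforts": joint torques, N m; "ee_pos": TCP position; "tool_rot": TCP orientation; "contact_force": force on the tool from outside, world axes, zero at the start; "wrist_torque": the same for the moment, N m; "gripper_width": finger opening in m; "grasp_force": force on a finger pad.
Only numpy, scipy, OpenCV 4.12 (cv2) and the standard library are available. Lean on these libraries where they do the work, as an engineer would, in place of code of your own. Each camera call takes 0.05 s, during which the arm holds its last target. There are 200 camera calls.

## Working session

There is one attempt and no reset: what is moved stays moved. The work goes in short steps, Python scripts to look and compute and a shell command to move; the robot and the scene stay as the last step left them, time stands still between calls to the robot, and variables do not carry over. Pictures are saved under pics/ and viewed, at most 12 in all, crops included, and the job is handed in when it is done.

```bash
ls; mkdir -p pics
python3 - <<'E'
from cell import ctrl, imaging, workorder, get_obs
import cv2
for n in("scene","top"):
    cv2.imwrite(f"pics/{n}0.png",cv2.cvtColor(imaging.snapshot(n),cv2.COLOR_RGB2BGR)); print(imaging.camera_info(n))
print(get_obs())
E
```

```text
cell.py
pics
shift.py
{'fov_y': 52.41879042924427, 'cx': 245.7632283991398, 'cy': 196.54139630746943, 'world_from_camera': array([[-0.36040344,  0.77767786, -0.51509854,  1.09073925],
       [ 0.93268783,  0.30886541, -0.18626749,  0.17870942],
       [ 0.01424002, -0.54755758, -0.83664683,  0.93042842],
       [ 0.        ,  0.        ,  0.        ,  1.        ]])}
{'fov_y': 56.51093662915148, 'cx': 259.983640760248, 'cy': 186.82182421358578, 'world_from_camera': array([[-0.00517682, -0.993138  ,  0.11683372,  0.45573069],
       [-0.9999659 ,  0.00438954, -0.00699474,  0.01242164],
       [ 0.0064339 , -0.11686595, -0.99312686,  0.99253719],
       [ 0.        ,  0.        ,  0.        ,  1.        ]])}
{'time': 0.1, 'qpos': array([-1.29208209e+00,  3.59446509e-01,  1.51131184e+00,  1.78347426e-05,
        1.27250810e+00, -1.15090788e-01]), 'joint_velocities': array([ 3.20462209e-04, -9.58486915e-04, -3.76756287e-03,  6.38112962e-05,
        2.21068109e-03,  7.09243131e-05]), 'joint_efforts': array([-2.28028284e-04, -5.28652167e+01, -2.79350138e+01, -1.68382708e-04,
        5.00052163e-03,  2.34126651e-05]), 'ee_pos': array([ 0.23006877, -0.55352058,  0.25253426]), 'tool_rot': array([-3.07925272e+00, -6.14263341e-01,  1.88078831e-04]), 'contact_force': array([-0.07200406,  0.69925952, -1.63064962]), 'wrist_torque': array([0.02487316, 0.01097678, 0.03114252]), 'grasp_force': 0.0, 'gripper_width': 0.08517205986024351}
```

View pics/scene0.png

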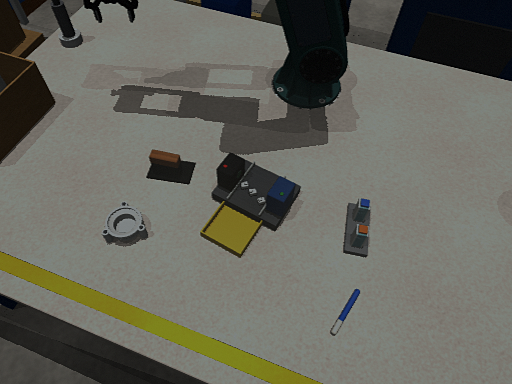

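View pics/top0.png

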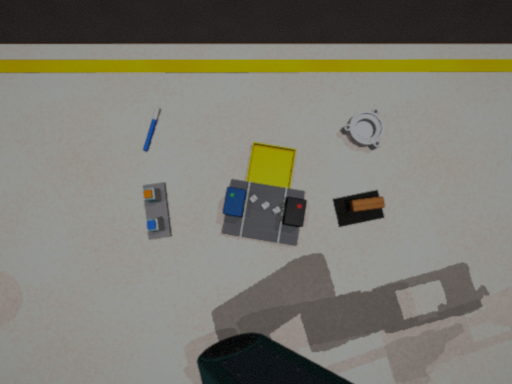

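Scene: the brush is at about (165,160) on its pad, the gauge at (255,190) with its tray at (232,228), and the rack at (357,230). Top: tray (272,165), three scraps near (253..277,198..210), brush (367,204), blue-capped cell (152,225), orange-capped cell (149,194). I'll zoom in for accurate pixels.

Run:
```python
import cv2
a=cv2.imread("pics/top0.png")[95:250,135:400]
cv2.imwrite("pics/topz.png",cv2.resize(a,None,fx=3,fy=3,interpolation=cv2.INTER_CUBIC))
b=cv2.imread("pics/scene0.png")[140:260,140:380]
cv2.imwrite("pics/scenez.png",cv2.resize(b,None,fx=3.3,fy=3.3,interpolation=cv2.INTER_CUBIC))
```

```text
(no output)
```

View pics/topz.png

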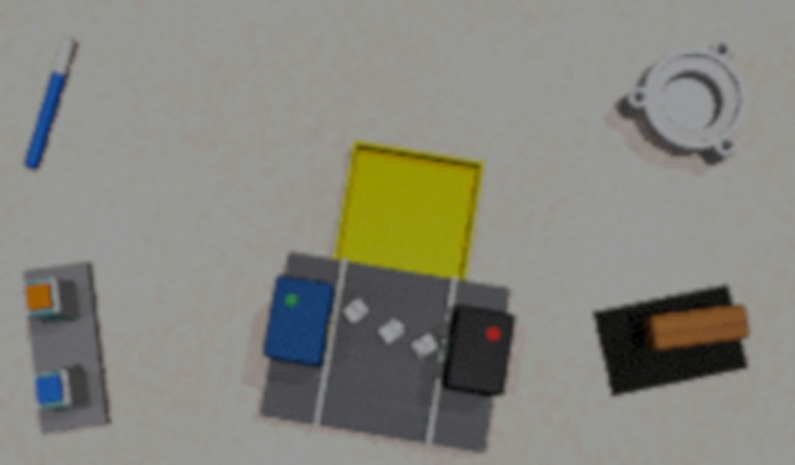

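View pics/scenez.png

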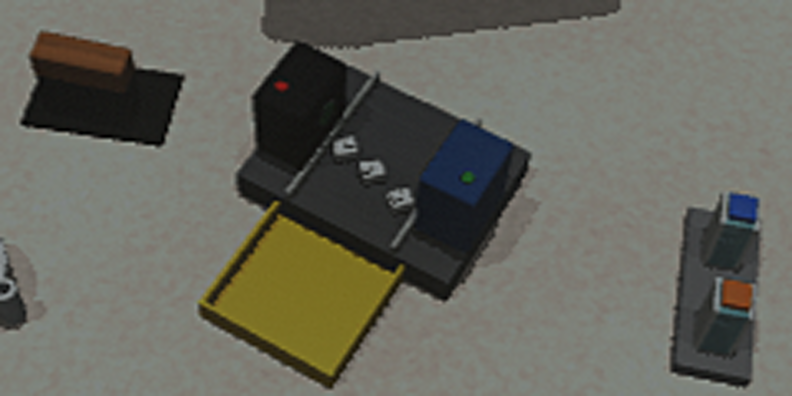

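The zooms show the bed corners (289,252), (509,289), (486,449) and (262,416), the brush block top at (652..748, 305..350), the caps at (50,390) and (39,297), and the scraps at (356,311), (391,331) and (425,345). In the scene zoom, gauge, brush and caps are also clear.

```bash
cat > h.py <<'E'
import numpy as np, cv2
from cell import ctrl, imaging, workorder, get_obs
def px(n,u,v,z):
    c=imaging.camera_info(n); f=192/np.tan(np.radians(c["fov_y"])/2); M=c["world_from_camera"]
    d=M[:3,:3]@np.array([(u-c["cx"])/f,(v-c["cy"])/f,1]); o=M[:3,3]
    return (o+d*(z-o[2])/d[2])[:2]
def tz(u,v,z): return px("top",135+(u+.5)/3-.5,95+(v+.5)/3-.5,z)
def sz(u,v,z): return px("scene",140+(u+.5)/3.3-.5,140+(v+.5)/3.3-.5,z)
E
cat > m.py <<'E'
from h import *
np.set_printoptions(precision=4,suppress=True)
def fit(L,W):
    L=np.array(L,float);W=np.array(W);l0=L.mean(0);w0=W.mean(0);a=L-l0;b=W-w0
    t=np.arctan2((a[:,0]*b[:,1]-a[:,1]*b[:,0]).sum(),(a*b).sum());R=np.array([[np.cos(t),-np.sin(t)],[np.sin(t),np.cos(t)]])
    return w0-R@l0,t,np.linalg.norm(a@R.T-b,axis=1)
print("gauge bed",fit([(.065,.102),(.065,-.102),(-.085,-.102),(-.085,.102)],[tz(289,252,.03),tz(509,289,.03),tz(486,449,.03),tz(262,416,.03)]))
print("heads top",fit([(.035,.102),(.035,.052),(-.035,.102),(.035,-.052),(.035,-.102),(-.035,-.102),(-.035,-.052)],[tz(278,276,.105),tz(333,282,.105),tz(266,357,.105),tz(458,305,.105),tz(513,312,.105),tz(500,394,.105),tz(445,388,.105)]))
print("rails",fit([(.065,.05),(.065,-.05),(-.085,.05),(-.085,-.05)],[tz(345,262,.042),tz(454,280,.042),tz(319,424,.042),tz(430,441,.042)]))
print("scene heads",fit([(.035,-.102),(-.035,-.102),(-.035,.052),(-.035,.102),(.035,.102),(.035,.052)],[sz(255,95,.105),sz(297,43,.105),sz(466,122,.105),sz(512,152,.105),sz(470,206,.105),sz(421,170,.105)]))
print("pad",fit([(.04,.065),(.04,-.065),(-.04,-.065),(-.04,.065)],[tz(596,312,.004),tz(727,287,.004),tz(746,367,.004),tz(615,394,.004)]))
print("rack top",[tz(*p,.014) for p in[(25,271),(91,263),(108,422),(42,432)]])
for n in("top","scene"):
    im=cv2.imread(f"pics/{n}0.png");h=cv2.cvtColor(im,cv2.COLOR_BGR2HSV)
    y,x=np.indices(h.shape[:2])
    for nm,lo,hi,z,box in [("blue",(100,120,100),(125,255,255),.08,((140,165,215,240) if n=="top" else(355,375,195,215))),
      ("orange",(5,150,120),(20,255,255),.08,((140,165,185,205) if n=="top" else(350,372,222,242))),
      ("brush",(5,80,(110 if n=="top" else 70)),(20,255,255),.076,((340,395,190,220) if n=="top" else(145,185,145,172)))]:
        m=cv2.inRange(h,lo,hi);m[(x<box[0])|(x>box[1])|(y<box[2])|(y>box[3])]=0
        c=max(cv2.findContours(m,0,1)[0],key=cv2.contourArea);r=cv2.minAreaRect(c)
        mo=cv2.moments(m,True);print(n,nm,mo["m00"],r,px(n,mo["m10"]/mo["m00"],mo["m01"]/mo["m00"],z))
        if nm=="brush": print([px(n,*q,z) for q in cv2.boxPoints(r)])
print("brush scene top hand",[sz(*p,.076) for p in[(39,32),(133,46),(127,71),(33,55)]])
print("brush top hand",[tz(*p,.076) for p in[(652,313),(745,305),(748,342),(655,350)]])
print("scraps top",[tz(*p,.045) for p in[(356,311),(391,331),(425,345)]],"scene",[sz(*p,.045) for p in[(401,197),(372,168),(345,148)]])
E
python3 m.py
cat > go.py <<'E'
# usage: go.py x y z yaw(of tool y) -> shift in tool axes
import sys,numpy as np
from scipy.spatial.transform import Rotation as R
from cell import ctrl, imaging, workorder, get_obs
o=get_obs();x,y,z,a=map(float,sys.argv[1:5])
C=R.from_rotvec(o["tool_rot"]);T=R.from_matrix(np.array([[-np.sin(a),np.cos(a),0],[np.cos(a),np.sin(a),0],[0,0,-1]]).T if 0 else np.column_stack([[-np.sin(a),np.cos(a),0],[np.cos(a),np.sin(a),0],[0,0,-1]]))
print(np.round(C.inv().apply(np.array([x,y,z])-o["ee_pos"]),4),np.round((C.inv()*T).as_rotvec(),4),o["ee_pos"],o["time"])
E
sed -i 's/np.array(\[\[-np.sin(a),np.cos(a),0\],\[np.cos(a),np.sin(a),0\],\[0,0,-1\]\]).T if 0 else //' go.py
python3 go.py .519 -.2727 .2 .14
```

```text
[ 0.3746 -0.1484  0.0529] [-1.300e-03 -1.300e-03 -1.317e+00] [ 0.23006877 -0.55352058  0.25253426] 0.1
```

The rows are not in the units I measure in: turns go in shares of 2 pi rad. I convert before sending: -1.317 rad / 6.2832 = -0.2096.

```bash
python3 shift.py '[{"trans": [0.3746, -0.1484, 0.0529], "r": [0, 0, -0.2096], "jaw": 0.085}, {"trans": [0.3746, -0.1484, 0.0529], "r": [0, 0, -0.2096], "jaw": 0.085}, {"trans": [0.3746, -0.1484, 0.0529], "r": [0, 0, -0.2096], "jaw": 0.085}, {"trans": [0.3746, -0.1484, 0.0529], "r": [0, 0, -0.2096], "jaw": 0.085}, {"trans": [0.3746, -0.1484, 0.0529], "r": [0, 0, -0.2096], "jaw": 0.085}, {"trans": [0.3746, -0.1484, 0.0529], "r": [0, 0, -0.2096], "jaw": 0.085}, {"trans": [0.3746, -0.1484, 0.0529], "r": [0, 0, -0.2096], "jaw": 0.085}, {"trans": [0.3746, -0.1484, 0.0529], "r": [0, 0, -0.2096], "jaw": 0.085}, {"trans": [0.3746, -0.1484, 0.0529], "r": [0, 0, -0.2096], "jaw": 0.085}, {"trans": [0.3746, -0.1484, 0.0529], "r": [0, 0, -0.2096], "jaw": 0.085}]'; python3 go.py .519 -.2727 .064 .14
```

```text
time: 1.35
ee_pos: [0.5184, -0.2742, 0.2004]
tool_rot: [-2.064, -2.368, 0.001]
contact_force: [-0.6, -0.2, 0.3]
gripper_width: 0.0849
grasp_force: 0.0
[0.0015 0.0009 0.1364] [-0.0004  0.0001 -0.0027] [ 0.51835981 -0.27424666  0.20043961] 1.35
```

```bash
python3 shift.py '[{"trans": [0, 0, 0.06], "jaw": 0.085}, {"trans": [0, 0, 0.1], "jaw": 0.085}, {"trans": [0, 0, 0.12], "jaw": 0.085}, {"trans": [0, 0, 0.136], "jaw": 0.085}, {"trans": [0, 0, 0.136], "jaw": 0.085}]'; python3 go.py .519 -.2727 .064 .14
python3 -c "
from h import *
cv2.imwrite('pics/s1.png',cv2.cvtColor(imaging.snapshot('scene'),cv2.COLOR_RGB2BGR)[110:200,110:260].repeat(4,0).repeat(4,1))"
```

```text
time: 1.98
ee_pos: [0.5183, -0.2735, 0.0636]
tool_rot: [-2.061, -2.369, 0.0]
contact_force: [-0.2, -0.1, 0.3]
gripper_width: 0.0849
grasp_force: 0.0
[ 0.0007  0.0008 -0.0004] [-0.0013 -0.0012 -0.0014] [ 0.51829328 -0.2735203   0.06363604] 1.975
```

View pics/s1.png

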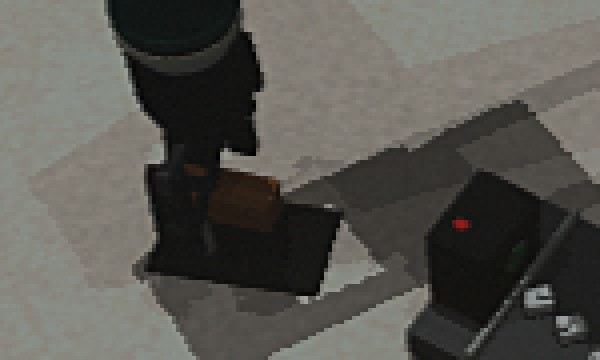

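The fingers straddle the block, with the near finger at about (205,210) on a block spanning about 160–280. Closing now, then lifting.

```bash
python3 shift.py '[{"jaw": 0.02}, {"jaw": 0.02}, {"jaw": 0.02}, {"jaw": 0.02}, {"jaw": 0.02}, {"jaw": 0.02}, {"jaw": 0.02}, {"jaw": 0.02}]' 60; python3 go.py .519 -.2727 .064 .14
```

```text
time: 3.02
ee_pos: [0.5196, -0.2734, 0.0651]
tool_rot: [2.06, 2.371, 0.0]
contact_force: [-0.7, 1.2, 5.6]
gripper_width: 0.0294
grasp_force: 59.2
[ 0.0008 -0.0005  0.0011] [0.0007 0.0005 0.0001] [ 0.51955593 -0.27340784  0.0650548 ] 3.025
```

```bash
python3 shift.py '[{"trans": [0, 0, -0.03], "jaw": 0.02}, {"trans": [0, 0, -0.08], "jaw": 0.02}, {"trans": [0, 0, -0.135], "jaw": 0.02}, {"trans": [0, 0, -0.135], "jaw": 0.02}]'; python3 go.py .4478 .0058 .2 -.162
```

```text
time: 3.52
ee_pos: [0.5219, -0.275, 0.204]
tool_rot: [2.054, 2.365, 0.002]
contact_force: [0.4, -0.6, -2.1]
gripper_width: 0.0293
grasp_force: 59.6
[ 0.2885 -0.0341  0.002 ] [0.0077 0.0051 0.3022] [ 0.52188901 -0.27503755  0.20399091] 3.525
```

Converted, 0.302 rad / 6.2832 = 0.0481.

```bash
python3 shift.py '[{"trans": [0.06, -0.007, 0], "r": [0, 0, 0.0095], "jaw": 0.02}, {"trans": [0.12, -0.014, 0], "r": [0, 0, 0.0191], "jaw": 0.02}, {"trans": [0.18, -0.02, 0], "r": [0, 0, 0.0286], "jaw": 0.02}, {"trans": [0.24, -0.028, 0], "r": [0, 0, 0.0382], "jaw": 0.02}, {"trans": [0.288, -0.034, 0], "r": [0, 0, 0.0481], "jaw": 0.02}, {"trans": [0.288, -0.034, 0], "r": [0, 0, 0.0481], "jaw": 0.02}, {"trans": [0.288, -0.034, 0], "r": [0, 0, 0.0481], "jaw": 0.02}]'; python3 go.py .4478 .0058 .0925 -.162
python3 -c "
from h import *
cv2.imwrite('pics/t2.png',cv2.cvtColor(imaging.snapshot('top'),cv2.COLOR_RGB2BGR))
cv2.imwrite('pics/s2.png',cv2.cvtColor(imaging.snapshot('scene'),cv2.COLOR_RGB2BGR)[110:260,170:330].repeat(4,0).repeat(4,1))"
```

```text
time: 4.4
ee_pos: [0.4451, 0.0071, 0.1987]
tool_rot: [-2.392, -2.036, 0.001]
contact_force: [0.9, 0.3, -1.3]
gripper_width: 0.0293
grasp_force: 59.5
[-0.0008  0.003   0.1062] [-0.0009  0.0004  0.0015] [0.44508837 0.00705917 0.19873107] 4.4
```

View pics/s2.png

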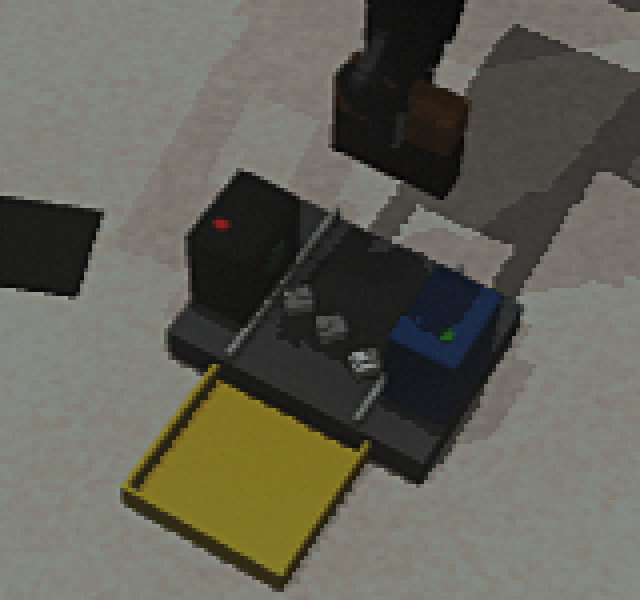

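The brush hangs level in the grip. Its bottom front edge runs from (333,150) to (442,197), and I'll use that to check the lateral offset.

Run:
```python
from h import *
g=np.array([.512,-.0047]);a=-.162;ex=np.array([np.cos(a),np.sin(a)]);ey=np.array([-np.sin(a),np.cos(a)])
P=[px("scene",170+u/4-.5,110+v/4-.5,.1377) for u,v in[(333,150),(442,197)]]
print(P,[((p-g)@ex,(p-g)@ey) for p in P])
t=np.array([.4451,.0071]);print((t-g)@ex,(t-g)@ey)
```

```text
[array([ 0.44946483, -0.03713033]), array([0.46039534, 0.04260232])] [(np.float64(-0.056485610305484636), np.float64(-0.042092152077028024)), (np.float64(-0.058558487387268335), np.float64(0.038359541040417985))]
-0.06792730603152414 0.000855041109927665
```

```bash
python3 shift.py '[{"trans": [0.0015, 0, 0.05], "jaw": 0.02}, {"trans": [0.0015, 0, 0.08], "jaw": 0.02}, {"trans": [0.0015, 0, 0.095], "jaw": 0.02}, {"trans": [0.0015, 0, 0.106], "jaw": 0.02}, {"trans": [0.0015, 0, 0.106], "jaw": 0.02}]'; python3 go.py .4478 .0058 .0925 -.162
```

```text
time: 5.12
ee_pos: [0.4455, 0.008, 0.0928]
tool_rot: [-2.394, -2.032, 0.001]
contact_force: [0.0, 0.4, -0.9]
gripper_width: 0.0291
grasp_force: 59.6
[-0.0018  0.0026  0.0003] [-0.0012 -0.     -0.0011] [0.44549723 0.00804032 0.09284749] 5.125
```

```bash
python3 shift.py '[{"trans": [0, 0.01, 0], "jaw": 0.02}, {"trans": [0, 0.02, 0], "jaw": 0.02}, {"trans": [0, 0.03, 0], "jaw": 0.02}, {"trans": [0, 0.04, 0], "jaw": 0.02}, {"trans": [0, 0.05, 0], "jaw": 0.02}, {"trans": [0, 0.06, 0], "jaw": 0.02}, {"trans": [0, 0.07, 0], "jaw": 0.02}, {"trans": [0, 0.08, 0], "jaw": 0.02}, {"trans": [0, 0.09, 0], "jaw": 0.02}]'; python3 -c "
from h import *
cv2.imwrite('pics/s3.png',cv2.cvtColor(imaging.snapshot('scene'),cv2.COLOR_RGB2BGR)[110:260,170:330].repeat(4,0).repeat(4,1))"
```

```text
time: 6.25
ee_pos: [0.535, -0.006, 0.0933]
tool_rot: [-2.394, -2.034, 0.0]
contact_force: [0.7, 0.4, -1.8]
gripper_width: 0.0292
grasp_force: 59.6
```

View pics/s3.png

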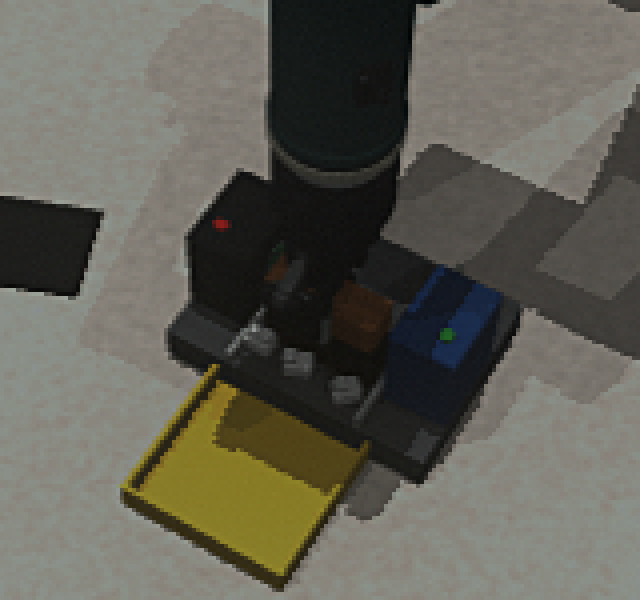

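The three scraps at (262,340), (298,362) and (345,390) are moving ahead of the brush as planned. Continuing the sweep.

```bash
python3 shift.py '[{"trans": [0, 0.01, 0], "jaw": 0.02}, {"trans": [0, 0.02, 0], "jaw": 0.02}, {"trans": [0, 0.03, 0], "jaw": 0.02}, {"trans": [0, 0.04, 0], "jaw": 0.02}, {"trans": [0, 0.05, 0], "jaw": 0.02}, {"trans": [0, 0.06, 0], "jaw": 0.02}, {"trans": [0, 0.07, 0], "jaw": 0.02}, {"trans": [0, 0.07, 0], "jaw": 0.02}]' && python3 shift.py '[{"trans": [0, 0, -0.04], "jaw": 0.02}, {"trans": [0, 0, -0.09], "jaw": 0.02}, {"trans": [0, 0, -0.12], "jaw": 0.02}, {"trans": [0, 0, -0.12], "jaw": 0.02}]'; python3 go.py .5196 -.2734 .2 .17; python3 -c "
from h import *
cv2.imwrite('pics/t4.png',cv2.resize(cv2.cvtColor(imaging.snapshot('top'),cv2.COLOR_RGB2BGR)[130:250,210:320],None,fx=3,fy=3))
cv2.imwrite('pics/s4.png',cv2.cvtColor(imaging.snapshot('scene'),cv2.COLOR_RGB2BGR)[110:260,170:330].repeat(4,0).repeat(4,1))"
```

```text
time: 7.3
ee_pos: [0.6046, -0.0174, 0.0935]
tool_rot: [2.393, 2.034, 0.001]
contact_force: [-0.4, -0.3, -0.9]
gripper_width: 0.0287
grasp_force: 59.6
time: 7.8
ee_pos: [0.6049, -0.0173, 0.2161]
tool_rot: [2.391, 2.032, 0.006]
contact_force: [1.8, -0.0, -1.8]
gripper_width: 0.0295
grasp_force: 59.6
[-0.2665 -0.043   0.0158] [ 0.0052  0.0007 -0.3319] [ 0.60488839 -0.01730922  0.21606151] 7.8
```

View pics/s4.png

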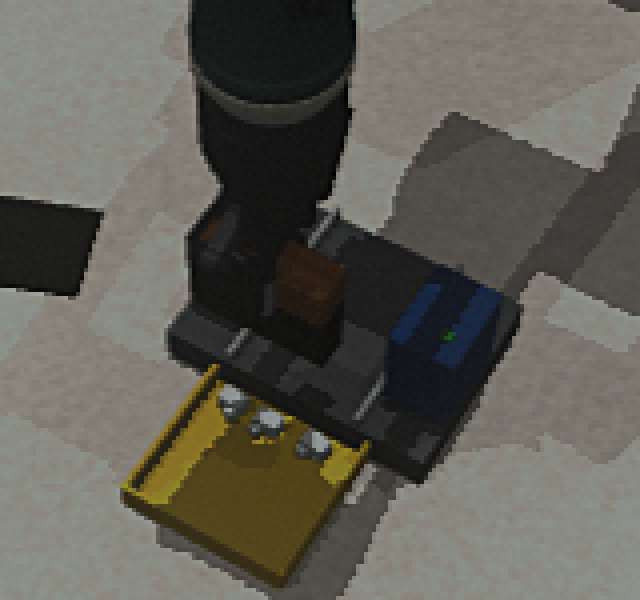

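All three scraps are in the tray near the bed edge, at (232,402), (266,423) and (313,445). I'll check that x > 70 mm for each.

Run:
```python
from h import *
g=np.array([.512,-.0047]);a=-.162;ex=np.array([np.cos(a),np.sin(a)]);ey=np.array([-np.sin(a),np.cos(a)])
im=cv2.cvtColor(imaging.snapshot("scene"),cv2.COLOR_RGB2BGR)
h=cv2.cvtColor(im,cv2.COLOR_BGR2HSV);m=cv2.inRange(h,(0,0,75),(180,70,255))
m[:204]=0;m[226:]=0;m[:,:223]=0;m[:,256:]=0
for z in(.011,.016):
  for c in cv2.findContours(m,0,1)[0]:
    if cv2.contourArea(c)>6:
      M=cv2.moments(c);p=px("scene",M["m10"]/M["m00"],M["m01"]/M["m00"],z);print(z,M["m00"],(p-g)@ex,(p-g)@ey,cv2.boundingRect(c))
```

```text
0.011 18.5 0.07640353177345119 0.02565424732203539 (245, 217, 8, 6)
0.011 18.5 0.07826278227257757 -0.011161692783392655 (232, 212, 9, 6)
0.011 14.0 0.07524926013766102 -0.042902509489116995 (225, 206, 7, 5)
0.016 18.5 0.07893323149722331 0.027006717699753574 (245, 217, 8, 6)
0.016 18.5 0.08078237109229808 -0.009609011386156545 (232, 212, 9, 6)
0.016 14.0 0.07778523697673516 -0.04117721641186442 (225, 206, 7, 5)
```

Converted, -0.33 rad / 6.2832 = -0.0525.

```bash
python3 shift.py '[{"trans": [-0.06, -0.01, 0.016], "r": [0, 0, -0.0127], "jaw": 0.02}, {"trans": [-0.12, -0.02, 0.016], "r": [0, 0, -0.0255], "jaw": 0.02}, {"trans": [-0.18, -0.03, 0.016], "r": [0, 0, -0.0382], "jaw": 0.02}, {"trans": [-0.24, -0.04, 0.016], "r": [0, 0, -0.0525], "jaw": 0.02}, {"trans": [-0.2665, -0.043, 0.016], "r": [0, 0, -0.0525], "jaw": 0.02}, {"trans": [-0.2665, -0.043, 0.016], "r": [0, 0, -0.0525], "jaw": 0.02}, {"trans": [-0.2665, -0.043, 0.016], "r": [0, 0, -0.0525], "jaw": 0.02}]'; python3 go.py .518 -.272 .067 .17
```

```text
time: 8.82
ee_pos: [0.5174, -0.272, 0.196]
tool_rot: [-2.025, -2.397, -0.001]
contact_force: [-0.1, 0.9, -2.1]
gripper_width: 0.0292
grasp_force: 59.7
[-0.0004  0.0008  0.129 ] [-0.0018 -0.0026 -0.0022] [ 0.5174023  -0.27201978  0.19601762] 8.825
```

```bash
python3 shift.py '[{"trans": [0, 0, 0.05], "jaw": 0.02}, {"trans": [0, 0, 0.09], "jaw": 0.02}, {"trans": [0, 0, 0.115], "jaw": 0.02}, {"trans": [0, 0, 0.124], "jaw": 0.02}, {"trans": [0, 0, 0.128], "jaw": 0.02}, {"trans": [0, 0, 0.13], "jaw": 0.02}, {"trans": [0, 0, 0.131], "jaw": 0.02}, {"trans": [0, 0, 0.131], "jaw": 0.02}]'
```

```text
time: 9.82
ee_pos: [0.5184, -0.2735, 0.067]
tool_rot: [2.027, 2.399, 0.0]
contact_force: [0.3, 0.3, -1.1]
gripper_width: 0.0292
grasp_force: 59.7
```

```bash
python3 shift.py '[{"trans": [0, 0, 0.001], "jaw": 0.02}, {"trans": [0, 0, 0.002], "jaw": 0.02}, {"trans": [0, 0, 0.002], "jaw": 0.02}]'
```

```text
time: 10.2
ee_pos: [0.5182, -0.2734, 0.0651]
tool_rot: [2.027, 2.399, 0.0]
contact_force: [-0.4, 1.6, 5.0]
gripper_width: 0.029
grasp_force: 60.2
```

Contact with the pad is confirmed at 5 N. Opening, then retreating.

```bash
python3 shift.py '[{"jaw": 0.085}, {"jaw": 0.085}, {"jaw": 0.085}, {"jaw": 0.085}, {"jaw": 0.085}, {"jaw": 0.085}]' && python3 shift.py '[{"trans": [0, 0, -0.03], "jaw": 0.085}, {"trans": [0, 0, -0.09], "jaw": 0.085}, {"trans": [0, 0, -0.15], "jaw": 0.085}, {"trans": [0, 0, -0.15], "jaw": 0.085}]';python3 go.py .4686 .2828 .2 1.709; python3 -c "
from h import *
im=cv2.cvtColor(imaging.snapshot('scene'),cv2.COLOR_RGB2BGR)
cv2.imwrite('pics/s5.png',im[110:260,110:380].repeat(2,0).repeat(2,1))"
```

```text
time: 10.95
ee_pos: [0.5181, -0.2732, 0.0644]
tool_rot: [-2.027, -2.4, -0.0]
contact_force: [0.1, -0.2, 0.6]
gripper_width: 0.0852
grasp_force: 0.0
time: 11.45
ee_pos: [0.5211, -0.2753, 0.2199]
tool_rot: [2.02, 2.392, 0.002]
contact_force: [0.6, -0.8, -0.9]
gripper_width: 0.0845
grasp_force: 0.0
[0.5591 0.0414 0.016 ] [ 4.0000e-04  1.2000e-02 -1.5409e+00] [ 0.52113239 -0.27527801  0.21989524] 11.45
```

View pics/s5.png

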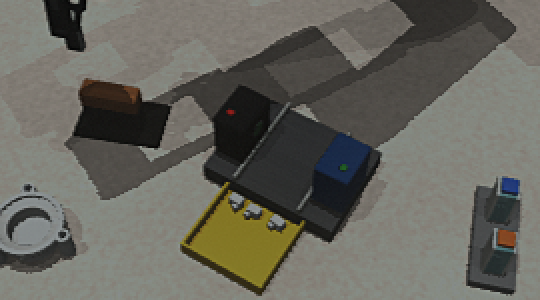

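The brush stands upright on its pad at (110,95), let go. The scraps are in the tray at (235..277, 200..223). Moving above the blue-capped cell.

Converted, -1.541 rad / 6.2832 = -0.2453.

```bash
python3 shift.py '[{"trans": [0.559, 0.041, 0.016], "r": [0, 0, -0.2453], "jaw": 0.085}, {"trans": [0.559, 0.041, 0.016], "r": [0, 0, -0.2453], "jaw": 0.085}, {"trans": [0.559, 0.041, 0.016], "r": [0, 0, -0.2453], "jaw": 0.085}, {"trans": [0.559, 0.041, 0.016], "r": [0, 0, -0.2453], "jaw": 0.085}, {"trans": [0.559, 0.041, 0.016], "r": [0, 0, -0.2453], "jaw": 0.085}, {"trans": [0.559, 0.041, 0.016], "r": [0, 0, -0.2453], "jaw": 0.085}, {"trans": [0.559, 0.041, 0.016], "r": [0, 0, -0.2453], "jaw": 0.085}, {"trans": [0.559, 0.041, 0.016], "r": [0, 0, -0.2453], "jaw": 0.085}, {"trans": [0.559, 0.041, 0.016], "r": [0, 0, -0.2453], "jaw": 0.085}, {"trans": [0.559, 0.041, 0.016], "r": [0, 0, -0.2453], "jaw": 0.085}]';python3 shift.py '[{"trans": [0.559, 0, 0], "jaw": 0.085}]' >/dev/null --help 2>&1 | head -0; python3 go.py .4686 .2828 .2 1.711
```

```text
time: 12.75
ee_pos: [0.4631, 0.2881, 0.1965]
tool_rot: [0.225, -3.131, -0.0]
contact_force: [0.1, -0.8, -0.2]
gripper_width: 0.0848
grasp_force: 0.0
[-0.0047 -0.006  -0.0036] [ 0.0004 -0.0028  0.0034] [0.46311714 0.28810938 0.19645615] 12.75
```

That line contained a stray second move I shouldn't have typed. The clock stayed at 12.75 s, so it had no effect. Correcting the lateral offset now.

```bash
python3 shift.py '[{"trans": [-0.004, -0.004, 0.02], "jaw": 0.085}, {"trans": [-0.004, -0.004, 0.04], "jaw": 0.085}, {"trans": [-0.004, -0.004, 0.04], "jaw": 0.085}]'; python3 go.py .4686 .2828 .052 1.711
```

```text
time: 13.12
ee_pos: [0.4675, 0.2793, 0.1559]
tool_rot: [0.215, -3.128, 0.004]
contact_force: [0.3, -0.6, 0.3]
gripper_width: 0.0853
grasp_force: 0.0
[-0.0022  0.0036  0.1039] [-0.002  -0.006  -0.0032] [0.46748121 0.27926856 0.15590742] 13.125
```

```bash
python3 shift.py '[{"jaw": 0.085}, {"jaw": 0.085}]'; python3 go.py .4686 .2828 .054 1.711
```

```text
time: 13.38
ee_pos: [0.47, 0.2812, 0.1591]
tool_rot: [-0.216, 3.133, 0.001]
contact_force: [0.4, -0.1, 0.3]
gripper_width: 0.0853
grasp_force: 0.0
[0.0013 0.0018 0.1051] [ 0.0003  0.001  -0.0025] [0.47002691 0.28116605 0.15908473] 13.375
```

```bash
python3 shift.py '[{"trans": [0.0013, 0.0018, 0.04], "jaw": 0.085}, {"trans": [0.0013, 0.0018, 0.07], "jaw": 0.085}, {"trans": [0.0013, 0.0018, 0.09], "jaw": 0.085}, {"trans": [0.0013, 0.0018, 0.105], "jaw": 0.085}, {"trans": [0.0013, 0.0018, 0.105], "jaw": 0.085}, {"trans": [0.0013, 0.0018, 0.105], "jaw": 0.085}]'; python3 go.py .4686 .2828 .054 1.711; python3 -c "
from h import *
im=cv2.cvtColor(imaging.snapshot('scene'),cv2.COLOR_RGB2BGR)
cv2.imwrite('pics/s6.png',im[150:280,300:430].repeat(4,0).repeat(4,1))"
```

```text
time: 14.12
ee_pos: [0.4686, 0.2832, 0.0542]
tool_rot: [-0.217, 3.133, 0.001]
contact_force: [0.5, 0.7, -0.5]
gripper_width: 0.0849
grasp_force: 0.0
[ 0.0001 -0.0004  0.0002] [ 0.0005  0.0013 -0.002 ] [0.46864287 0.28323231 0.05420215] 14.125
```

View pics/s6.png

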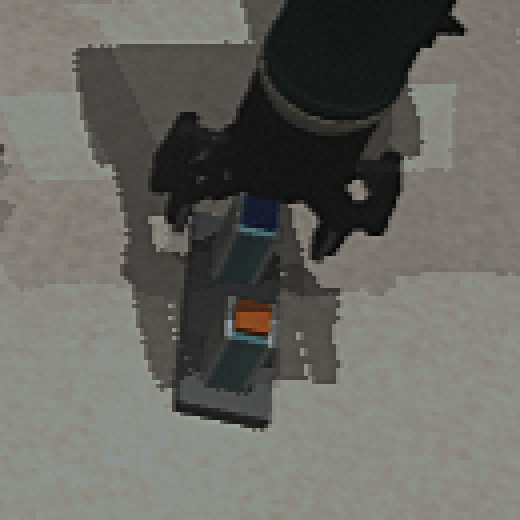

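The open fingers at (175,220) and (320,250) straddle the blue-capped cell's frosted sides symmetrically. Closing gently.

```bash
python3 shift.py '[{"jaw": 0.02}, {"jaw": 0.02}, {"jaw": 0.02}, {"jaw": 0.02}, {"jaw": 0.02}, {"jaw": 0.02}, {"jaw": 0.02}, {"jaw": 0.02}]' 35; python3 go.py .512 -.0047 .13 -.162
```

```text
time: 15.18
ee_pos: [0.4682, 0.283, 0.0537]
tool_rot: [-0.217, 3.134, 0.0]
contact_force: [-0.5, -0.6, 5.1]
gripper_width: 0.0291
grasp_force: 37.1
[-0.0038 -0.291  -0.0764] [5.000e-04 0.000e+00 1.871e+00] [0.46816131 0.28302501 0.05370867] 15.175
```

```bash
python3 shift.py '[{"trans": [0, 0, -0.02], "jaw": 0.02}, {"trans": [0, 0, -0.05], "jaw": 0.02}, {"trans": [0, 0, -0.1], "jaw": 0.02}, {"trans": [0, 0, -0.14], "jaw": 0.02}, {"trans": [0, 0, -0.14], "jaw": 0.02}, {"trans": [0, 0, -0.14], "jaw": 0.02}]'; python3 go.py .512 -.0047 .194 -.162
```

```text
time: 15.92
ee_pos: [0.4673, 0.2826, 0.1926]
tool_rot: [0.217, -3.133, 0.001]
contact_force: [0.5, 0.7, -0.7]
gripper_width: 0.0295
grasp_force: 36.5
[-0.0047 -0.2908 -0.0013] [-1.400e-03 -6.000e-04  1.871e+00] [0.46728355 0.28263342 0.19263815] 15.925
```

Converted, 1.871 rad / 6.2832 = 0.2978.

```bash
python3 shift.py '[{"trans": [0, -0.03, 0], "r": [0, 0, 0.0298], "jaw": 0.02}, {"trans": [0, -0.06, 0], "r": [0, 0, 0.0595], "jaw": 0.02}, {"trans": [-0.001, -0.09, 0], "r": [0, 0, 0.0893], "jaw": 0.02}, {"trans": [-0.002, -0.12, 0], "r": [0, 0, 0.119], "jaw": 0.02}, {"trans": [-0.003, -0.15, 0], "r": [0, 0, 0.1488], "jaw": 0.02}, {"trans": [-0.003, -0.18, 0], "r": [0, 0, 0.1786], "jaw": 0.02}, {"trans": [-0.004, -0.21, 0], "r": [0, 0, 0.2083], "jaw": 0.02}, {"trans": [-0.004, -0.24, 0], "r": [0, 0, 0.2381], "jaw": 0.02}, {"trans": [-0.005, -0.27, 0], "r": [0, 0, 0.2679], "jaw": 0.02}, {"trans": [-0.005, -0.291, 0], "r": [0, 0, 0.2978], "jaw": 0.02}]'; python3 shift.py '[{"jaw": 0.02}, {"jaw": 0.02}, {"jaw": 0.02}]'; python3 go.py .512 -.0047 .0947 -.162; python3 -c "
from h import *
for n in('scene','top'): cv2.imwrite(f'pics/{n}7.png',cv2.cvtColor(imaging.snapshot(n),cv2.COLOR_RGB2BGR))
"
```

```text
time: 17.18
ee_pos: [0.5118, -0.0057, 0.1914]
tool_rot: [-2.398, -2.025, 0.004]
contact_force: [0.3, 1.0, -0.7]
gripper_width: 0.0295
grasp_force: 36.4
time: 17.55
ee_pos: [0.5125, -0.0037, 0.1929]
tool_rot: [-2.39, -2.037, 0.001]
contact_force: [-0.0, 0.0, -0.6]
gripper_width: 0.0299
grasp_force: 36.4
[-0.001  -0.0002  0.0982] [-0.0014 -0.0003  0.003 ] [ 0.51246518 -0.00374845  0.19285297] 17.55
```

```bash
python3 shift.py '[{"trans": [-0.001, 0, 0.03], "jaw": 0.02}, {"trans": [-0.001, 0, 0.06], "jaw": 0.02}, {"trans": [-0.001, 0, 0.085], "jaw": 0.02}, {"trans": [-0.001, 0, 0.098], "jaw": 0.02}, {"trans": [-0.001, 0, 0.098], "jaw": 0.02}, {"trans": [-0.001, 0, 0.098], "jaw": 0.02}]'; python3 go.py .512 -.0047 .0947 -.162; python3 -c "
from h import *
im=cv2.cvtColor(imaging.snapshot('scene'),cv2.COLOR_RGB2BGR)
cv2.imwrite('pics/s8.png',im[130:260,190:330].repeat(4,0).repeat(4,1))"
```

```text
time: 18.4
ee_pos: [0.5136, -0.0056, 0.0962]
tool_rot: [2.392, 2.035, 0.002]
contact_force: [0.1, -0.9, 0.0]
gripper_width: 0.0291
grasp_force: 36.4
[ 0.0006 -0.0017  0.0015] [ 0.0015 -0.0001  0.0008] [ 0.51362107 -0.00555878  0.0962223 ] 18.4
```

View pics/s8.png

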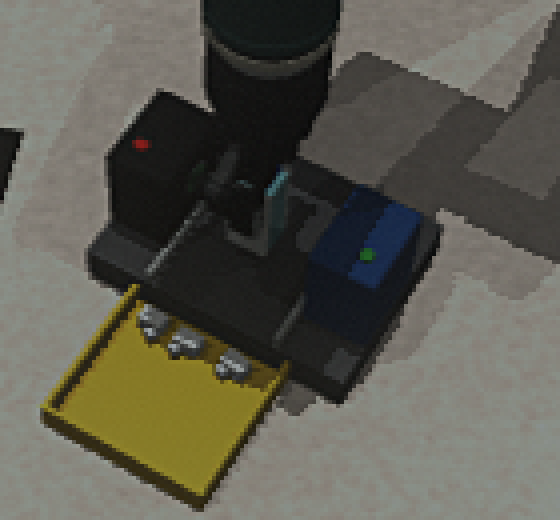

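The cell hangs upright at (265,215), between the black head (150,150) and the blue head (365,240) and clear of the bed. The scraps are still in the tray. Letting it settle, then handing in.

```bash
python3 shift.py '[{"trans": [0, -0.001, 0.001], "jaw": 0.02}, {"trans": [0, -0.001, 0.001], "jaw": 0.02}, {"trans": [0, -0.001, 0.001], "jaw": 0.02}, {"trans": [0, -0.001, 0.001], "jaw": 0.02}]'; python3 go.py .512 -.0047 .0947 -.162; python3 -c "
from cell import ctrl, imaging, workorder, get_obs
print(workorder.finish_job())"
```

```text
time: 18.95
ee_pos: [0.5119, -0.0054, 0.0945]
tool_rot: [2.393, 2.035, 0.0]
contact_force: [-0.4, -0.4, -0.1]
gripper_width: 0.0297
grasp_force: 36.4
[ 0.0007 -0.     -0.0002] [ 0.0001 -0.0001  0.0005] [ 0.51192805 -0.0054249   0.09448693] 18.95
the job is handed in; nothing more can be done
None
```

The job was handed in at about 19 s, with no verdict returned: the three scraps are in the tray, the brush stands released on its pad, and the blue-capped cell is held by its frosted faces in the beam, within 1 mm of the pose I aimed for.

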